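Shut and latch the small-parts case

ROBOT

A 7-joint arm with a two-finger parallel gripper is mounted at the origin on the work surface. World frame = base frame: x ahead of the robot, y to its left, z up, the work surface at z = 0. Lengths are in mm, angles in rad, forces in N, time in s.
With the tool pointing down it reaches from about 425 to 875 mm from the base axis. Payload 4.7 kg.
Tool frame: the origin (TCP) lies midway between the tips of the shut fingers; the grasp point (between the pads) lies 19 mm behind it (env.hold_point_z is the distance from the TCP to the grasp point, in mm); z points along the fingers, y is the line along which they close (so a half turn about z gives the same grasp; the last joint's range is limited). The gripper opens to 87 mm and grips with 3 to 60 N. Pads are 19 mm wide; open, the fingers measure 117 mm over their backs; the gripper's body (75 mm by 190 mm) begins 51 mm behind the grasp point.
Start: joints at [-1.294, 0.321, -0.07, 1.45, 0.023, 1.371, -0.057], TCP at [168.888, 627.696, 222.587] pointing down, gripper open.
Joint ranges: [-2.86, 2.86], [-0.3, 2.09], [-1.38, 1.24], [0.06, 2.45], [-1.56, 4.7], [0.09, 2.05], [-2.69, 2.69]. Speed limits (rad/s): [2.57, 2.57, 3.14, 3.14, 3.14, 3.14, 3.14].

INTERFACE

Orientations are given as a unit quaternion [x, y, z, w].
In Python, from station import env, eyes, finder gives the robot as it stands. The module is installed in compiled form; this text tells all that it offers.
- The arm moves only by the tool move_arm, never from a script. Its argument "plan" is a list of rows, each an object of numbers: "dx", "dy", "dz": the shift along the tool's x, y, z in cm; "ax", "ay", "az": the turn, a rotation vector about the tool's x, y, z in rad; "hand": the opening, from 0 (shut) to 1 (fully open). In form: [{"dx": .., "dy": .., "dz": .., "ax": .., "ay": .., "az": .., "hand": ..}, ...]. A call has 1 to 8 rows; each row is the pose to reach, as a shift and turn from the pose commanded when the call began, along the tool's axes at that moment; what a row does not reach only later rows make up. A row lasts 1/10 s, in which the tool goes at most 50 mm and 8.59 degrees, less where a joint would pass 70% of its speed; a pose out of reach is approached as far as the arm can. A call with a gripper value outside its range is refused whole. The fingers move at their own pace and stop on an object; the grip force is fixed at half the most. Time passes only in rows, so rows that repeat a pose let the fingers close. It gives the time, the measured TCP pose, the force, the opening and the grip force at its end, in the units of the state.
- env.observe(): the state, without advancing time (a new reading comes with each control period).
- eyes.grab_frame(name): name is "scene" or "top" or "wrist"; returns (picture, depth): 480x640x3 uint8, blue, green, red; 480x640 float32, mm along the optical axis (not along the pixel's ray), 0 where there is no reading.
- eyes.camera_info(name): a dict with "fx", "fy", "cx", "cy" (pixels), "R" (3x3) and "t" (3): a world point X has camera coordinates R X + t. Camera axes: x right, y down, z forward; pixel columns grow to the right and rows downward; lengths in mm; the calibration is good to about 2 mm. A picture is of the moment at which its call begins: read the wrist's pose just before it. camera_info takes no time and is no camera call; for the wrist camera it gives the pose at the moment of the call.
- env.finish_job(): hands the job in; it is judged then, once.
Trained networks look in the newest picture that a camera, given by its name, has taken for a name from the list of things; names that differ only in an ending like _2 or _b are one class to them, and where a whole thing is asked for, a point or a joint stands for the part that bears it (a point fixed in the world has none). Each returns a list of dicts, best first, with "confidence" (0 to 1); they miss things now and then, are a little off and sometimes report something else, mostly with a low value. They report only what shows in the picture. A call takes as long as a camera call.
- finder.silhouettes(camera, query): "pixels" (480x640 bool, what is visible of it) and "extent" ([left, top, right, bottom] in pixels, round what is visible of it).
The state is a dict: "clock": time; "joint_pos": joint angles; "joint_vel": joint speeds; "joint_efforts": joint torques, N m; "ee_pos": TCP position; "orientation": TCP orientation; "contact_force": force on the tool from outside, world axes, zero at the start; "ft_torque": the same for the moment, N m; "grip_width": finger opening in mm; "gripper_force": force on a finger pad.
Only numpy, scipy, OpenCV 4.12 (cv2) and the standard library are available. Lean on these libraries where they do the work, as an engineer would, in place of code of your own. Each camera call takes 0.05 s, during which the arm holds its last target. There are 200 camera calls.

TASK

Close the yellow small-parts case on the bench: with the fingertips, push its raised lid all the way down, then push the two red-tabbed catches on its front ledge fully inward, towards each other, so that both lock over the shut lid. Only push: do not lift the case or drag it from its place, do not slide a catch home before the lid is down, and leave everything else on the bench where it stands.

Things in the scene. Friction and masses are not known exactly. Their poses are not given: they have to be found in the camera images.
- case: Loose, heavy (3 kg) yellow case, 190 mm deep (x), 280 wide (y), 55 high without lid. Origin: centre of underside, on the bench; z up; front is its -x (to the robot at yaw 0), +y its left. x -60 to +95 mm: open tray of nuts and bolts; x -95 to -60: solid ledge, top z = 55 mm, carrying two catches. Held by friction only: a push over about 20 N slides it.
- lid (a joint): Lid angle, rad: 0 = shut, grows as it opens upward, 1.57 = upright; starts at 1.0 to 1.45, leaning towards the robot. Clear panel in a yellow frame, 150 mm from hinge to front edge, 280 wide, 8 thick. Stiff hinge (friction 0.25 N m): it stays at any angle, so it must be pushed from behind and right down. Shut, its top is at z = 63 mm.
- lid_hinge (a point): Middle of the lid's hinge line, which runs along the case's y at case x = +90 mm, z = 58 mm; 3 mm above the panel's inner face and 5 mm below its outer face (as when shut).
- lid_front (a point): Middle of the lid's front (free) edge, on the outer face (the top face when shut). 150 mm from the hinge line. Two black lugs 14 mm wide stick out 22 mm beyond this edge, 50 mm to either side; the catches lock over them.
- catch_left (a joint): Travel in m of the left catch (the case's +y side): 0 = fully out (unlocked), 0.030 = fully in (locked, at its stop), moving towards the case's -y, that is, to the middle of the case. Starts between 0 and 0.010. Friction about 2 N; it stays where it is left.
- catch_right (a joint): Travel in m of the right catch (the case's -y side): 0 = fully out, 0.030 = fully in (locked, at its stop), moving towards the case's +y, to the middle of the case. Starts between 0 and 0.010. Friction about 2 N; it stays where it is left.
- catch_left_tab (a point): Top edge of the outer face (to the case's +y; the face to push) of the left catch's red upright tab, at case x = -79 mm, y = +119 mm less the travel. Tab: 26 mm along x, 8 thick along y, up to 38 above the ledge (z = 93), on the outer end of a black runner 26 x 28 x 12 mm; their outer faces are flush down to the ledge.
- catch_right_tab (a point): The same point on the right catch's red tab: its outer face looks to the case's -y, at y = -119 mm plus the travel.
- oil: White bottle with red cap, 44 mm across, 110 mm high, standing 80 to 130 mm beside the left end of the case; bystander. Origin: centre of its foot.
- jar: Glass jar with yellow lid, 60 mm across, 75 mm high, standing 80 to 130 mm beside the right end of the case; bystander. Origin: centre of its foot.
- screwdriver: Screwdriver lying on the bench, 200 mm long; bystander. Origin under its middle, x along it.
- wrench: Spanner lying on the bench, 180 mm long; bystander. Origin under its middle, x along it.
- tape: Yellow tape measure standing on the bench, 70 x 38 x 65 mm; bystander. Origin: centre of its underside.
- mug: Blue mug, 76 mm across, 90 mm high; bystander. Origin: centre of its foot.

How it is judged:
By the outcome, as a careful person would: the job done as asked, in the order asked, and still so for the second after the job is handed in, with the robot touching nothing.
It also fails if it takes over 56 s, if anything falls off the work surface, if the arm or the gripper's body presses on something with over 40 N, if the wrist force passes 120 N, or if a joint passes its speed limit or range.

## Working session

There is one attempt and no reset: what is moved stays moved. The work goes in short steps, Python scripts to look and compute and a tool call to move; the robot and the scene stay as the last step left them, time stands still between calls to the robot, and variables do not carry over. Pictures are saved under pics/ and viewed, at most 10 in all, crops included, and the job is handed in when it is done.

Besides the shell and the picture viewer there is one more tool, called after "Request:" as a command line: name --argument value ..., lists and objects as JSON in quotes. move_arm: Moves the arm, as the interface text tells. Its arguments: {"type":"object","properties":{"plan":{"type":"array"}},"required":["plan"]}

```bash
mkdir -p pics; cat > h.py <<'E'
import numpy as np, cv2
from station import env, eyes, finder
def pts(name, d, mask):
    c=eyes.camera_info(name); v,u=np.nonzero(mask&(d>0)); z=d[v,u]
    P=np.c_[(u-c["cx"])/c["fx"]*z,(v-c["cy"])/c["fy"]*z,z]
    return (P-np.array(c["t"]))@np.array(c["R"])
E
python3 - <<'E'
from h import *
for n in ("scene","top"):
    p,d=eyes.grab_frame(n); cv2.imwrite(f"pics/{n}0.png",p); np.save(n+"0.npy",d)
    for q in ("case","lid","catch_left","catch_right","oil","jar","screwdriver","wrench","tape","mug"):
        for s in finder.silhouettes(n,q)[:2]:
            X=pts(n,d,s["pixels"])
            print(n,q,round(s["confidence"],2),s["extent"],len(X), X.min(0).round(),np.median(X,0).round(),X.max(0).round())
s=env.observe(); print(s["clock"],s["ee_pos"],s["orientation"])
E
```

```text
scene case 0.73 [253.1, 209.7, 403.7, 362.8] 12613 [ 352. -112.   -2.] [614.  73. 102.] [689. 216. 217.]
scene lid 0.82 [250.2, 213.4, 379.5, 343.5] 8954 [ 313. -209.   -3.] [613.  52. 132.] [686. 179. 217.]
scene catch_left 0.71 [382.2, 274.0, 399.5, 289.4] 234 [430. 151.  -1.] [518. 181.  68.] [623. 194. 191.]
scene oil 0.9 [412.4, 333.1, 439.6, 380.3] 879 [579. 268.   0.] [669. 289.  67.] [679. 311. 114.]
scene oil 0.35 [381.9, 276.0, 399.8, 289.4] 245 [425. 151.  -1.] [518. 178.  68.] [624. 194. 191.]
scene jar 0.87 [225.5, 222.3, 252.7, 262.0] 829 [ 405. -275.   -3.] [ 522. -184.   51.] [ 539. -164.   79.]
scene screwdriver 0.84 [230.5, 174.2, 284.8, 195.8] 249 [ 180. -326.   -1.] [ 233. -272.   20.] [ 323. -244.   28.]
scene screwdriver 0.73 [306.4, 228.0, 325.3, 238.9] 104 [356. -50.  -2.] [443. -24.  83.] [569.  25. 193.]
scene wrench 0.86 [447.7, 222.3, 470.4, 269.3] 423 [185. 260.  -2.] [281. 295.   7.] [360. 331.  12.]
scene tape 0.57 [514.9, 322.8, 561.5, 367.0] 1345 [473. 451.   2.] [550. 481.  55.] [573. 526.  69.]
top case 0.79 [241.9, 160.0, 357.1, 244.7] 6701 [ 420. 
[... 587 characters left out ...]
 269.9, 440.2, 333.5] 315 [ 172. -339.    9.] [ 219. -272.   23.] [ 347. -244.   34.]
top wrench 0.63 [206.5, 272.3, 229.0, 330.5] 382 [192. 259.  -6.] [285. 296.   7.] [353. 332.  16.]
top wrench 0.16 [246.4, 152.4, 356.7, 192.9] 1490 [ 535. -105.    5.] [605.  39. 143.] [683. 177. 218.]
top tape 0.6 [133.4, 197.3, 164.2, 222.5] 481 [498. 449.  -7.] [531. 475.  61.] [586. 533.  73.]
top mug 0.93 [467.4, 188.9, 509.7, 222.5] 928 [ 489. -542.   -7.] [ 530. -482.   41.] [ 568. -432.   97.]
top mug 0.28 [248.4, 151.2, 355.1, 198.1] 1589 [ 533. -100.   -9.] [606.  39. 140.] [701. 198. 218.]
1.1 [168.88415532 627.69768191 222.59745627] [1.31010304e-01 9.91381005e-01 4.85948160e-05 3.02926608e-05]
```

```bash
python3 - <<'E'
import cv2
a=cv2.imread("pics/scene0.png")[160:400,200:520]; b=cv2.imread("pics/top0.png")[130:270,190:420]
cv2.imwrite("pics/s1.png",cv2.resize(a,None,fx=2.5,fy=2.5,interpolation=2)); cv2.imwrite("pics/t1.png",cv2.resize(b,None,fx=3.4,fy=3.4,interpolation=2))
E
```

```text
(no output)
```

View pics/s1.png

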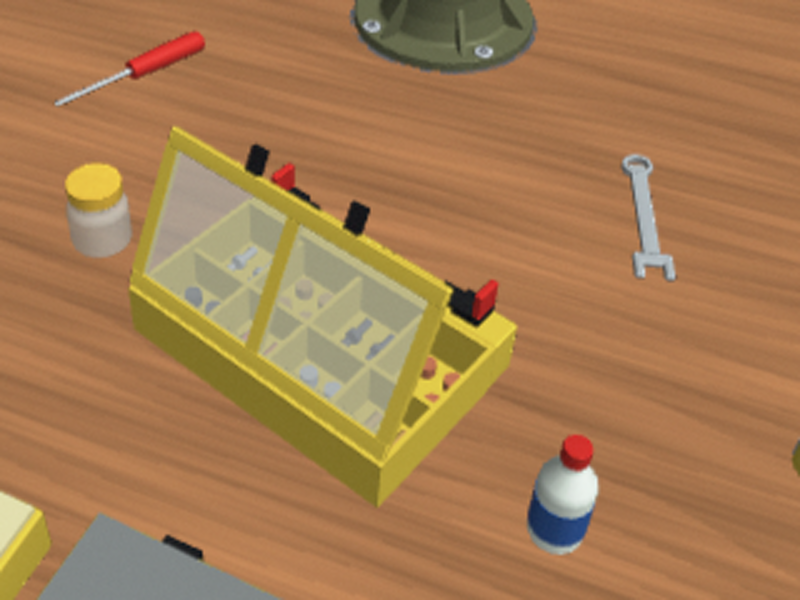

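View pics/t1.png

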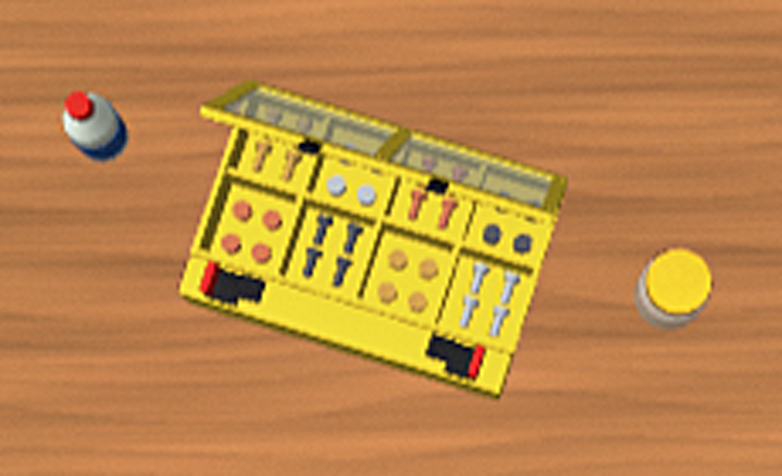

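```bash
cat > est.py <<'E'
from h import *
from scipy.optimize import least_squares
def proj(n,X):
    c=eyes.camera_info(n); Y=np.atleast_2d(X)@np.array(c["R"]).T+np.array(c["t"])
    return np.c_[c["fx"]*Y[:,0]/Y[:,2]+c["cx"], c["fy"]*Y[:,1]/Y[:,2]+c["cy"]]
def rayz(n,uv,z):
    c=eyes.camera_info(n); R=np.array(c["R"]); t=np.array(c["t"])
    o=-R.T@t; d=R.T@np.array([(uv[0]-c["cx"])/c["fx"],(uv[1]-c["cy"])/c["fy"],1]); return o+d*(z-o[2])/d[2]
def w(p,L): # case->world
    L=np.atleast_2d(L); c,s=np.cos(p[2]),np.sin(p[2])
    return np.c_[p[0]+c*L[:,0]-s*L[:,1], p[1]+s*L[:,0]+c*L[:,1], L[:,2]]
E
python3 - <<'E'
from est import *
p=cv2.imread("pics/top0.png"); d=np.load("top0.npy")
hsv=cv2.cvtColor(p,cv2.COLOR_BGR2HSV)
m=np.zeros(d.shape,bool); m[150:255,235:365]=1
yel=m&(hsv[...,0]>20)&(hsv[...,0]<35)&(hsv[...,1]>140)
X=pts("top",d,yel); Z=X[:,2]
T=X[(Z>47)&(Z<62)]; print(len(T)); r=cv2.minAreaRect(T[:,:2].astype(np.float32)); print("rim rect",r)
# initial guess & edges of ledge: front corners seen in pic at z=55
for uv in [(190+180/3.4,130+296/3.4),(190+500/3.4,130+396/3.4)]: print("front corner z55/0",rayz("top",uv,55).round(1))
red=m&((hsv[...,0]<8)|(hsv[...,0]>172))&(hsv[...,1]>150)
n,lab,st,cen=cv2.connectedComponentsWithStats(red.astype(np.uint8))
for i in range(1,n):
    if st[i,4]>15: print("red",st[i],cen[i].round(1),rayz("top",cen[i],90).round(1))
# rim from scene
ps=cv2.imread("pics/scene0.png"); ds=np.load("scene0.npy"); hs=cv2.cvtColor(ps,cv2.COLOR_BGR2HSV)
ms=np.zeros(d.shape,bool); ms[200:370,245:410]=1
ys=ms&(hs[...,0]>20)&(hs[...,0]<35)&(hs[...,1]>140)
S=pts("scene",ds,ys); A=np.vstack([X,S]); print("scene rim",cv2.minAreaRect(S[(S[:,2]>3)&(S[:,2]<62)][:,:2].astype(np.float32)))
for nm,P in (("top",X),("scene",S)):
    L=P[P[:,2]>75]; L=L[(L[:,0]>500)]; c=np.median(L,0)
    for _ in range(3):
        q=L-L.mean(0); nn=np.linalg.svd(q,full_matrices=False)[2][2]; L=L[abs(q@nn)<6]
    print(nm,"lid plane n",nn.round(3),"mean",L.mean(0).round(1),len(L),"zmax",np.percentile(L[:,2],99), "angle",np.arctan2(np.hypot(*nn[:2]),abs(nn[2])),"yaw",np.arctan2(nn[1],nn[0]))
E
```

```text
1453
rim rect ((553.1788940429688, 54.47089385986328), (280.34246826171875, 190.93663024902344), 71.2937240600586)
front corner z55/0 [505. 213.  55.]
front corner z55/0 [417.1 -49.1  55. ]
red [249 207   6  10  38] [251.3 211.5] [513.9 184.7  90. ]
red [327 232   5   9  27] [329.4 236.1] [441.8 -27.9  90. ]
scene rim ((540.3146362304688, 13.886871337890625), (368.2755126953125, 193.454833984375), 71.18988800048828)
top lid plane n [ 0.843 -0.284  0.458] mean [588.5  41.  174.2] 571 zmax 213.92239987588448 angle 1.0955470495433113 yaw -0.32543705442060267
scene lid plane n [ 0.853 -0.286  0.438] mean [603.6  58.  159.3] 2029 zmax 196.1012737617351 angle 1.1178933949689824 yaw -0.32351357355810484
```

```bash
cat > to.py <<'E'
import sys
from est import *
from scipy.spatial.transform import Rotation as Ro
P=(553.2,54.5,-0.3260)
s=env.observe(); R=Ro.from_quat(s["orientation"]); e=np.array(s["ee_pos"])
c,q=np.cos(P[2]),np.sin(P[2]); D=Ro.from_matrix([[-c,-q,0],[-q,c,0],[0,0,-1]])
v=e-[P[0],P[1],0]; print("t",round(s["clock"],2),"case pos",np.round([c*v[0]+q*v[1],-q*v[0]+c*v[1],v[2]],1),"rot err",(R.inv()*D).as_rotvec().round(3),"F",np.round(s["contact_force"],1),"grip",s["grip_width"])
for a in sys.argv[1:]:
    L=[float(k) for k in a.split(",")]
    print(a,"-> d cm",(R.inv().apply(w(P,L)[0]-e)/10).round(2))
E
python3 to.py 85,0,240
```

```text
t 1.1 case pos [-547.6  419.9  222.6] rot err [0.    0.    0.063] F [ 0.1  0.2 -0.7] grip 86.99729877880056
85,0,240 -> d cm [-60.48 -45.91  -1.74]
```

Request:
move_arm --plan '[{"dx": -60.5, "dy": -46.0, "dz": -1.7, "az": 0.06, "hand": 0}, {"dx": -60.5, "dy": -46.0, "dz": -1.7, "az": 0.06, "hand": 0}, {"dx": -60.5, "dy": -46.0, "dz": -1.7, "az": 0.06, "hand": 0}, {"dx": -60.5, "dy": -46.0, "dz": -1.7, "az": 0.06, "hand": 0}, {"dx": -60.5, "dy": -46.0, "dz": -1.7, "az": 0.06, "hand": 0}, {"dx": -60.5, "dy": -46.0, "dz": -1.7, "az": 0.06, "hand": 0}, {"dx": -60.5, "dy": -46.0, "dz": -1.7, "az": 0.06, "hand": 0}, {"dx": -60.5, "dy": -46.0, "dz": -1.7, "az": 0.06, "hand": 0}]'

```text
$.plan[0]: bad value
```

```bash
python3 to.py 85,0,240
```

```text
t 1.1 case pos [-547.6  419.9  222.6] rot err [0.    0.    0.063] F [ 0.1  0.2 -0.7] grip 86.99729877880056
85,0,240 -> d cm [-60.48 -45.91  -1.74]
```

Request:
move_arm --plan '[{"dx": -30.0, "dy": -23.0, "dz": -1.7, "ax": 0, "ay": 0, "az": 0.06, "hand": 0}, {"dx": -30.0, "dy": -23.0, "dz": -1.7, "ax": 0, "ay": 0, "az": 0.06, "hand": 0}, {"dx": -30.0, "dy": -23.0, "dz": -1.7, "ax": 0, "ay": 0, "az": 0.06, "hand": 0}, {"dx": -30.0, "dy": -23.0, "dz": -1.7, "ax": 0, "ay": 0, "az": 0.06, "hand": 0}, {"dx": -30.0, "dy": -23.0, "dz": -1.7, "ax": 0, "ay": 0, "az": 0.06, "hand": 0}, {"dx": -30.0, "dy": -23.0, "dz": -1.7, "ax": 0, "ay": 0, "az": 0.06, "hand": 0}, {"dx": -30.0, "dy": -23.0, "dz": -1.7, "ax": 0, "ay": 0, "az": 0.06, "hand": 0}, {"dx": -30.0, "dy": -23.0, "dz": -1.7, "ax": 0, "ay": 0, "az": 0.06, "hand": 0}]'

```text
clock: 1.9
ee_pos: [401.8, 323.4, 240.3]
orientation: [0.163, 0.987, 0.0, 0.001]
contact_force: [0.9, 0.7, 0.4]
grip_width: 31.0
gripper_force: 0.0
```

```bash
python3 to.py 85,0,240
```

```text
t 1.9 case pos [-229.5  206.3  240.3] rot err [ 0.     0.002 -0.002] F [0.9 0.7 0.4] grip 30.989808004252346
85,0,240 -> d cm [-31.5  -20.56   0.07]
```

Request:
move_arm --plan '[{"dx": -31.5, "dy": -20.6, "dz": 0, "ax": 0, "ay": 0, "az": 0, "hand": 0}, {"dx": -31.5, "dy": -20.6, "dz": 0, "ax": 0, "ay": 0, "az": 0, "hand": 0}, {"dx": -31.5, "dy": -20.6, "dz": 0, "ax": 0, "ay": 0, "az": 0, "hand": 0}, {"dx": -31.5, "dy": -20.6, "dz": 0, "ax": 0, "ay": 0, "az": 0, "hand": 0}, {"dx": -31.5, "dy": -20.6, "dz": 0, "ax": 0, "ay": 0, "az": 0, "hand": 0}, {"dx": -31.5, "dy": -20.6, "dz": 0, "ax": 0, "ay": 0, "az": 0, "hand": 0}, {"dx": -31.5, "dy": -20.6, "dz": 0, "ax": 0, "ay": 0, "az": 0, "hand": 0}, {"dx": -31.5, "dy": -20.6, "dz": 0, "ax": 0, "ay": 0, "az": 0, "hand": 0}]'

```text
clock: 2.7
ee_pos: [634.0, 27.2, 239.7]
orientation: [0.163, 0.987, -0.001, 0.001]
contact_force: [-0.0, -0.6, 0.6]
grip_width: 0.7
gripper_force: 0.0
```

```bash
python3 - <<'E'
from h import *
p,d=eyes.grab_frame("scene"); cv2.imwrite("pics/s2.png",cv2.resize(p[100:400,200:520],None,fx=2,fy=2))
E
python3 to.py 85,0,160
```

```text
t 2.75 case pos [ 87.7  -2.9 239.4] rot err [-0.004  0.004 -0.005] F [ 0.6 -1.8  0.4] grip 0.6454615628040986
85,0,160 -> d cm [0.3  0.32 7.94]
```

View pics/s2.png

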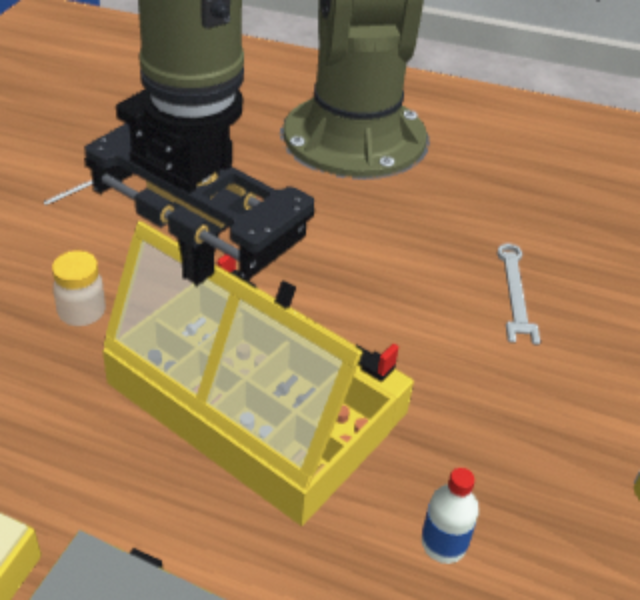

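Request:
move_arm --plan '[{"dx": 0.3, "dy": 0.3, "dz": 4, "ax": 0, "ay": 0, "az": 0, "hand": 0}, {"dx": 0.3, "dy": 0.3, "dz": 7.9, "ax": 0, "ay": 0, "az": 0, "hand": 0}, {"dx": 0.3, "dy": 0.3, "dz": 7.9, "ax": 0, "ay": 0, "az": 0, "hand": 0}, {"dx": 1.8, "dy": 0.3, "dz": 7.9, "ax": 0, "ay": 0, "az": 0, "hand": 0}, {"dx": 2.5, "dy": 0.3, "dz": 7.9, "ax": 0, "ay": 0, "az": 0, "hand": 0}, {"dx": 2.5, "dy": 0.3, "dz": 7.9, "ax": 0, "ay": 0, "az": 0, "hand": 0}]'

```text
clock: 3.35
ee_pos: [609.8, 43.9, 162.6]
orientation: [0.16, 0.987, 0.001, 0.001]
contact_force: [0.5, 0.7, 0.3]
grip_width: 0.6
gripper_force: 0.0
```

```bash
python3 to.py 53,0,160 44,0,155 34,0,149 25,0,142 17,0,134 10,0,125 4,0,116 -1,0,106
```

```text
t 3.35 case pos [ 57.    8.1 162.6] rot err [0.002 0.002 0.004] F [0.5 0.7 0.3] grip 0.5914788568194723
53,0,160 -> d cm [ 0.41 -0.81  0.25]
44,0,155 -> d cm [ 1.31 -0.81  0.75]
34,0,149 -> d cm [ 2.31 -0.8   1.35]
25,0,142 -> d cm [ 3.21 -0.8   2.05]
17,0,134 -> d cm [ 4.01 -0.8   2.85]
10,0,125 -> d cm [ 4.72 -0.8   3.75]
4,0,116 -> d cm [ 5.32 -0.8   4.65]
-1,0,106 -> d cm [ 5.82 -0.8   5.64]
```

Request:
move_arm --plan '[{"dx": 0.4, "dy": -0.4, "dz": 0.2, "ax": 0, "ay": 0, "az": 0, "hand": 0}, {"dx": 1.3, "dy": -0.4, "dz": 0.7, "ax": 0, "ay": 0, "az": 0, "hand": 0}, {"dx": 2.3, "dy": -0.4, "dz": 1.3, "ax": 0, "ay": 0, "az": 0, "hand": 0}, {"dx": 3.2, "dy": -0.4, "dz": 2.0, "ax": 0, "ay": 0, "az": 0, "hand": 0}, {"dx": 4.0, "dy": -0.4, "dz": 2.8, "ax": 0, "ay": 0, "az": 0, "hand": 0}, {"dx": 4.7, "dy": -0.4, "dz": 3.7, "ax": 0, "ay": 0, "az": 0, "hand": 0}, {"dx": 4.7, "dy": -0.4, "dz": 3.7, "ax": 0, "ay": 0, "az": 0, "hand": 0}, {"dx": 4.7, "dy": -0.4, "dz": 3.7, "ax": 0, "ay": 0, "az": 0, "hand": 0}]'

```text
clock: 4.15
ee_pos: [562.9, 54.4, 123.0]
orientation: [0.161, 0.987, -0.0, -0.001]
contact_force: [-0.8, -0.4, -0.5]
grip_width: 0.3
gripper_force: 0.0
```

```bash
python3 - <<'E'
from est import *
p,d=eyes.grab_frame("scene"); cv2.imwrite("pics/s3.png",cv2.resize(p[100:400,200:520],None,fx=2,fy=2))
hs=cv2.cvtColor(p,cv2.COLOR_BGR2HSV)
ms=np.zeros(d.shape,bool); ms[200:370,245:410]=1
S=pts("scene",d,ms&(hs[...,0]>20)&(hs[...,0]<35)&(hs[...,1]>140))
P=(553.2,54.5,-0.326);c,s=np.cos(P[2]),np.sin(P[2]); v=S-[P[0],P[1],0]; L=np.c_[c*v[:,0]+s*v[:,1],-s*v[:,0]+c*v[:,1],v[:,2]]
L=L[(L[:,2]>75)&(L[:,0]<85)]; print(len(L),"lid angle med",np.median(np.arctan2(L[:,2]-63,90-L[:,0])), L[:,2].max())
E
python3 to.py 4,0,116 -1,0,106 -6,0,96 -9,0,86 -11,0,76 -12,0,70
```

```text
1218 lid angle med 0.5515132315797043 233.12275598801432
t 4.2 case pos [  9.7   3.1 123.4] rot err [-0.    -0.001  0.003] F [ 0.8 -0.4 -0.2] grip 0.6991138408204727
4,0,116 -> d cm [ 0.57 -0.3   0.74]
-1,0,106 -> d cm [ 1.07 -0.3   1.74]
-6,0,96 -> d cm [ 1.57 -0.3   2.74]
-9,0,86 -> d cm [ 1.87 -0.3   3.74]
-11,0,76 -> d cm [ 2.07 -0.3   4.74]
-12,0,70 -> d cm [ 2.17 -0.3   5.34]
```

View pics/s3.png

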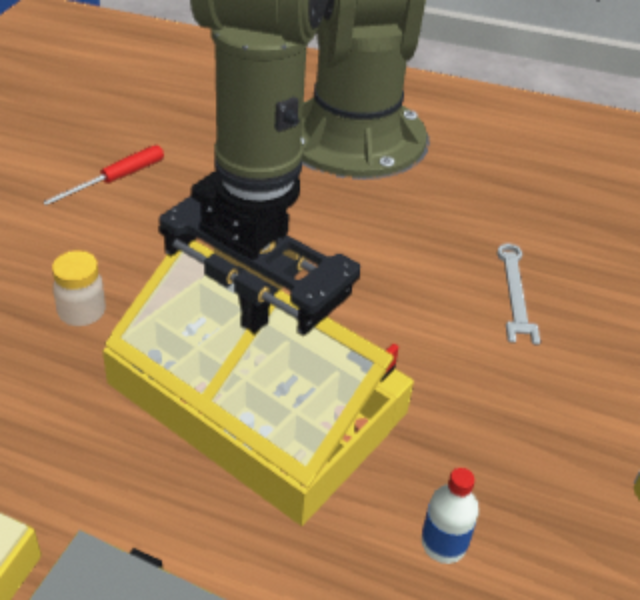

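The lid follows the shut fingers; it now sits at about 0.55 rad (fingers on its middle bar at about (255,320)). I carry on down the arc.

Request:
move_arm --plan '[{"dx": 0.6, "dy": 0, "dz": 0.8, "ax": 0, "ay": 0, "az": 0, "hand": 0}, {"dx": 1.1, "dy": 0, "dz": 1.7, "ax": 0, "ay": 0, "az": 0, "hand": 0}, {"dx": 1.6, "dy": 0, "dz": 2.7, "ax": 0, "ay": 0, "az": 0, "hand": 0}, {"dx": 1.9, "dy": 0, "dz": 3.6, "ax": 0, "ay": 0, "az": 0, "hand": 0}, {"dx": 2.1, "dy": 0, "dz": 4.5, "ax": 0, "ay": 0, "az": 0, "hand": 0}, {"dx": 2.2, "dy": 0, "dz": 5.3, "ax": 0, "ay": 0, "az": 0, "hand": 0}, {"dx": 2.2, "dy": 0, "dz": 5.5, "ax": 0, "ay": 0, "az": 0, "hand": 0}, {"dx": 2.2, "dy": 0, "dz": 5.5, "ax": 0, "ay": 0, "az": 0, "hand": 0}]'

```text
clock: 5.0
ee_pos: [542.3, 61.2, 67.9]
orientation: [0.161, 0.987, -0.0, -0.001]
contact_force: [-0.9, 0.3, 0.5]
grip_width: 0.2
gripper_force: 0.0
```

```bash
python3 to.py -14,0,63
```

```text
t 5.0 case pos [-12.5   2.8  67.9] rot err [-0.001 -0.001  0.003] F [-0.9  0.3  0.5] grip 0.20681696417255382
-14,0,63 -> d cm [ 0.15 -0.28  0.49]
```

Request:
move_arm --plan '[{"dx": 0, "dy": 0, "dz": 0.3, "ax": 0, "ay": 0, "az": 0, "hand": 0}, {"dx": 0, "dy": 0, "dz": 0.5, "ax": 0, "ay": 0, "az": 0, "hand": 0}, {"dx": 0, "dy": 0, "dz": 0.6, "ax": 0, "ay": 0, "az": 0, "hand": 0}, {"dx": 0, "dy": 0, "dz": 0.6, "ax": 0, "ay": 0, "az": 0, "hand": 0}]'

```text
clock: 5.4
ee_pos: [543.1, 61.3, 63.4]
orientation: [0.161, 0.987, 0.0, 0.0]
contact_force: [-2.2, 0.1, 5.4]
grip_width: 0.5
gripper_force: 2.7
```

Request:
move_arm --plan '[{"dx": 0, "dy": 0, "dz": 0.1, "ax": 0, "ay": 0, "az": 0, "hand": 0}, {"dx": 0, "dy": 0, "dz": 0.2, "ax": 0, "ay": 0, "az": 0, "hand": 0}, {"dx": 0, "dy": 0, "dz": 0.2, "ax": 0, "ay": 0, "az": 0, "hand": 0}]'

```text
clock: 5.7
ee_pos: [543.1, 61.3, 63.3]
orientation: [0.161, 0.987, 0.001, -0.0]
contact_force: [-6.8, -0.4, 18.5]
grip_width: 0.2
gripper_force: 9.0
```

Request:
move_arm --plan '[{"dx": 0, "dy": 0, "dz": -5, "ax": 0, "ay": 0, "az": 0, "hand": 0}, {"dx": 0, "dy": 0, "dz": -8, "ax": 0, "ay": 0, "az": 0, "hand": 0}, {"dx": 3, "dy": 4, "dz": -8, "ax": 0, "ay": 0, "az": 0, "hand": 0}, {"dx": 5, "dy": 9, "dz": -8, "ax": 0, "ay": 0, "az": 0, "hand": 0}, {"dx": 6.5, "dy": 13.5, "dz": -8, "ax": 0, "ay": 0, "az": 0, "hand": 0}, {"dx": 6.5, "dy": 14.5, "dz": -8, "ax": 0, "ay": 0, "az": 0, "hand": 0}, {"dx": 6.5, "dy": 14.5, "dz": -8, "ax": 0, "ay": 0, "az": 0, "hand": 0}, {"dx": 6.5, "dy": 14.5, "dz": -8, "ax": 0, "ay": 0, "az": 0, "hand": 0}]'

```text
clock: 6.5
ee_pos: [527.4, 217.6, 140.4]
orientation: [0.161, 0.987, -0.001, 0.0]
contact_force: [0.1, 0.0, -0.3]
grip_width: 0.6
gripper_force: 0.0
```

```bash
python3 - <<'E'
from est import *
for n,(a,b,c0,e) in (("top",(130,270,190,420)),("scene",(100,400,200,520))):
    p,d=eyes.grab_frame(n); np.save(n+"4.npy",d); cv2.imwrite(f"pics/{n}4.png",p); cv2.imwrite(f"pics/{n}4c.png",cv2.resize(p[a:b,c0:e],None,fx=2.5 if n=="scene" else 3.4,fy=2 if n=="scene" else 3.4))
    hsv=cv2.cvtColor(p,cv2.COLOR_BGR2HSV)
    m=np.zeros(d.shape,bool)
    if n=="top": m[150:255,235:365]=1
    else: m[200:370,245:410]=1
    X=pts(n,d,m&(hsv[...,0]>20)&(hsv[...,0]<35)&(hsv[...,1]>140)); T=X[(X[:,2]>45)&(X[:,2]<75)]
    print(n,len(T),cv2.minAreaRect(T[:,:2].astype(np.float32)))
    red=m&((hsv[...,0]<8)|(hsv[...,0]>172))&(hsv[...,1]>150)
    k,lab,st,cen=cv2.connectedComponentsWithStats(red.astype(np.uint8))
    for i in range(1,k):
        if st[i,4]>10: print("red",st[i],rayz(n,cen[i],90).round(1))
E
python3 to.py -78,142,120 -78,142,72
```

```text
top 2362 ((553.47705078125, 54.229400634765625), (280.5326232910156, 191.90328979492188), 71.66819763183594)
red [328 231   4  10  27] [442.7 -28.2  90. ]
scene 3852 ((536.6456298828125, 1.6427764892578125), (393.0567626953125, 194.03378295898438), 71.69356536865234)
red [309 225   9  15 101] [451.8 -23.2  90. ]
red [389 272  10  16 105] [524.3 188.   90. ]
t 6.6 case pos [-76.2 145.5 140.5] rot err [-0.001  0.    -0.   ] F [-0.3 -0.1 -0.1] grip 0.5738105826310869
-78,142,120 -> d cm [ 0.18 -0.35  2.05]
-78,142,72 -> d cm [ 0.18 -0.35  6.85]
```

View pics/top4c.png

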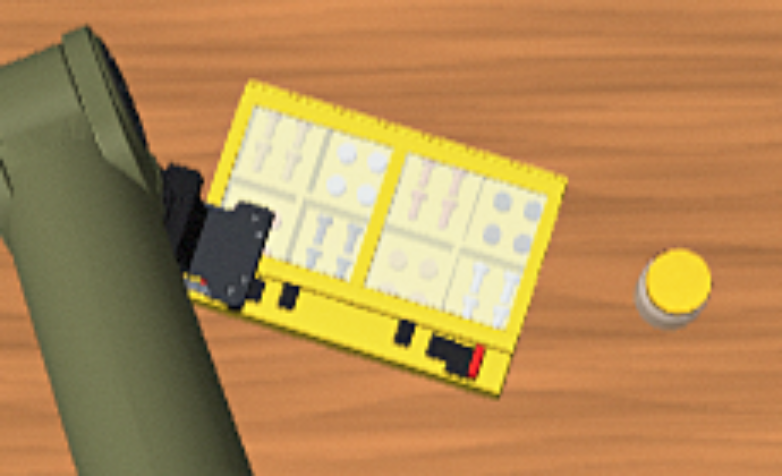

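View pics/scene4c.png

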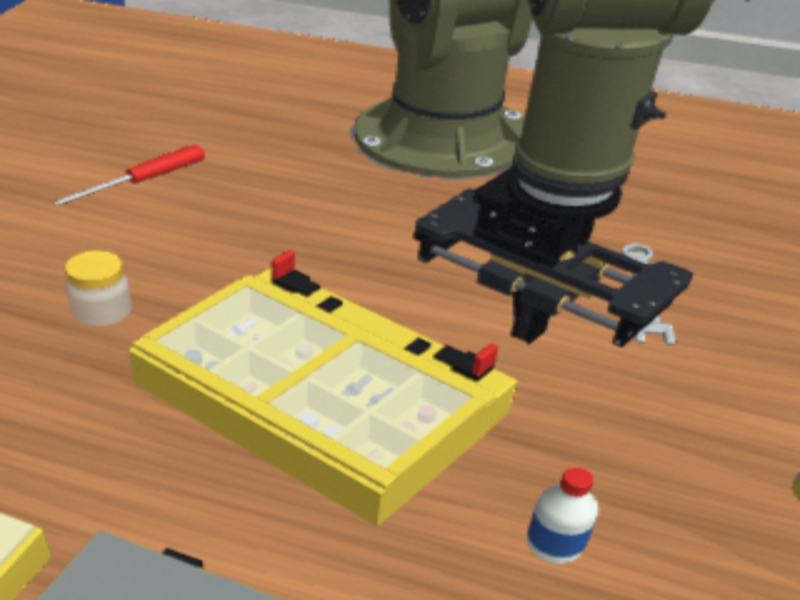

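Lid is flat and the case has not moved (top crop: lid frame square on the case, lugs at (288,295) and (404,332)). Next I lower the fingers outside the left tab.

Request:
move_arm --plan '[{"dx": 0.2, "dy": 0, "dz": 4, "ax": 0, "ay": 0, "az": 0, "hand": 0}, {"dx": 0.2, "dy": 0, "dz": 6.9, "ax": 0, "ay": 0, "az": 0, "hand": 0}, {"dx": 0.2, "dy": 0, "dz": 6.9, "ax": 0, "ay": 0, "az": 0, "hand": 0}, {"dx": 0.2, "dy": -0.5, "dz": 6.9, "ax": 0, "ay": 0, "az": 0, "hand": 0}, {"dx": 0.2, "dy": -1, "dz": 6.9, "ax": 0, "ay": 0, "az": 0, "hand": 0}, {"dx": 0.2, "dy": -1.4, "dz": 6.9, "ax": 0, "ay": 0, "az": 0, "hand": 0}, {"dx": 0.2, "dy": -1.4, "dz": 6.9, "ax": 0, "ay": 0, "az": 0, "hand": 0}]'

```text
clock: 7.3
ee_pos: [521.6, 206.0, 73.0]
orientation: [0.161, 0.987, 0.001, 0.001]
contact_force: [-0.7, -0.3, -0.6]
grip_width: 0.3
gripper_force: 0.0
```

```bash
python3 to.py -78,104,72
```

```text
t 7.3 case pos [-78.5 133.4  73. ] rot err [0.002 0.002 0.002] F [-0.7 -0.3 -0.6] grip 0.31992343091473985
-78,104,72 -> d cm [-0.04 -2.94  0.09]
```

Request:
move_arm --plan '[{"dx": 0, "dy": -0.5, "dz": 0, "ax": 0, "ay": 0, "az": 0, "hand": 0}, {"dx": 0, "dy": -0.9, "dz": 0, "ax": 0, "ay": 0, "az": 0, "hand": 0}, {"dx": 0, "dy": -1.2, "dz": 0, "ax": 0, "ay": 0, "az": 0, "hand": 0}, {"dx": 0, "dy": -1.5, "dz": 0, "ax": 0, "ay": 0, "az": 0, "hand": 0}, {"dx": 0, "dy": -1.8, "dz": 0, "ax": 0, "ay": 0, "az": 0, "hand": 0}, {"dx": 0, "dy": -2.1, "dz": 0, "ax": 0, "ay": 0, "az": 0, "hand": 0}, {"dx": 0, "dy": -2.3, "dz": 0, "ax": 0, "ay": 0, "az": 0, "hand": 0}, {"dx": 0, "dy": -2.3, "dz": 0, "ax": 0, "ay": 0, "az": 0, "hand": 0}]'

```text
clock: 8.1
ee_pos: [513.5, 184.7, 71.7]
orientation: [0.161, 0.987, 0.0, 0.0]
contact_force: [0.5, 1.8, 1.7]
grip_width: 0.5
gripper_force: 0.9
```

```bash
python3 to.py -78,104,72; python3 - <<'E'
from est import *
n="scene"; p,d=eyes.grab_frame(n); hsv=cv2.cvtColor(p,cv2.COLOR_BGR2HSV); m=np.zeros(d.shape,bool); m[200:330,245:410]=1
red=m&((hsv[...,0]<8)|(hsv[...,0]>172))&(hsv[...,1]>150)
k,lab,st,cen=cv2.connectedComponentsWithStats(red.astype(np.uint8))
for i in range(1,k):
    if st[i,4]>10: print("red",st[i],rayz(n,cen[i],74).round(1))
E
```

```text
t 8.1 case pos [-79.3 110.6  71.7] rot err [0.    0.    0.003] F [0.5 1.8 1.7] grip 0.5082801382033778
-78,104,72 -> d cm [-0.13 -0.66 -0.03]
red [309 225   9  15 100] [434.8 -30.5  74. ]
red [383 271   6  13  54] [510.7 168.1  74. ]
```

Request:
move_arm --plan '[{"dx": 0, "dy": -0.2, "dz": 0, "ax": 0, "ay": 0, "az": 0, "hand": 0}, {"dx": 0, "dy": -0.4, "dz": 0, "ax": 0, "ay": 0, "az": 0, "hand": 0}, {"dx": 0, "dy": -0.5, "dz": 0, "ax": 0, "ay": 0, "az": 0, "hand": 0}, {"dx": 0, "dy": -0.5, "dz": 0, "ax": 0, "ay": 0, "az": 0, "hand": 0}]'

```text
clock: 8.55
ee_pos: [511.9, 180.0, 71.6]
orientation: [0.161, 0.987, 0.0, 0.0]
contact_force: [0.9, 0.8, 1.8]
grip_width: 0.6
gripper_force: 1.1
```

```bash
python3 to.py
```

```text
t 8.55 case pos [-79.3 105.7  71.6] rot err [0.    0.    0.003] F [0.9 0.8 1.8] grip 0.6482925793167253
```

Request:
move_arm --plan '[{"dx": 0, "dy": -0.1, "dz": 0, "ax": 0, "ay": 0, "az": 0, "hand": 0}, {"dx": 0, "dy": -0.2, "dz": 0, "ax": 0, "ay": 0, "az": 0, "hand": 0}, {"dx": 0, "dy": -0.2, "dz": 0, "ax": 0, "ay": 0, "az": 0, "hand": 0}]'

```text
clock: 8.85
ee_pos: [511.3, 178.1, 71.6]
orientation: [0.161, 0.987, -0.0, 0.0]
contact_force: [1.3, 1.8, 2.3]
grip_width: 0.8
gripper_force: 1.2
```

```bash
python3 to.py
```

```text
t 8.85 case pos [-79.3 103.7  71.6] rot err [-0.     0.     0.003] F [1.3 1.8 2.3] grip 0.8337827221635121
```

Request:
move_arm --plan '[{"dx": 0, "dy": -0.1, "dz": 0, "ax": 0, "ay": 0, "az": 0, "hand": 0}, {"dx": 0, "dy": -0.1, "dz": 0, "ax": 0, "ay": 0, "az": 0, "hand": 0}]'

```text
clock: 9.05
ee_pos: [510.9, 177.2, 71.6]
orientation: [0.161, 0.987, -0.0, 0.0]
contact_force: [1.5, 1.8, 1.8]
grip_width: 0.3
gripper_force: 1.3
```

Request:
move_arm --plan '[{"dx": 0, "dy": -0.1, "dz": 0, "ax": 0, "ay": 0, "az": 0, "hand": 0}, {"dx": 0, "dy": -0.1, "dz": 0, "ax": 0, "ay": 0, "az": 0, "hand": 0}]'

```text
clock: 9.25
ee_pos: [510.6, 176.2, 71.5]
orientation: [0.161, 0.987, -0.0, -0.0]
contact_force: [0.8, 2.1, 2.6]
grip_width: 0.6
gripper_force: 1.3
```

Request:
move_arm --plan '[{"dx": 0, "dy": -0.1, "dz": 0, "ax": 0, "ay": 0, "az": 0, "hand": 0}, {"dx": 0, "dy": -0.1, "dz": 0, "ax": 0, "ay": 0, "az": 0, "hand": 0}]'

```text
clock: 9.45
ee_pos: [510.3, 175.3, 71.6]
orientation: [0.161, 0.987, 0.0, 0.0]
contact_force: [1.3, 1.7, 2.0]
grip_width: 0.3
gripper_force: 1.3
```

```bash
python3 to.py; python3 - <<'E'
from est import *
n="scene"; p,d=eyes.grab_frame(n); hsv=cv2.cvtColor(p,cv2.COLOR_BGR2HSV); m=np.zeros(d.shape,bool); m[200:330,245:410]=1
cv2.imwrite("pics/s5.png",cv2.resize(p[190:330,290:430],None,fx=4,fy=4,interpolation=2))
red=m&((hsv[...,0]<8)|(hsv[...,0]>172))&(hsv[...,1]>150)
k,lab,st,cen=cv2.connectedComponentsWithStats(red.astype(np.uint8))
for i in range(1,k):
    if st[i,4]>10: print("red",st[i],rayz(n,cen[i],74).round(1))
E
```

```text
t 9.45 case pos [-79.3 100.7  71.6] rot err [0.    0.    0.003] F [1.3 1.7 2. ] grip 0.26340076193972206
red [309 225   9  15 100] [435.1 -30.4  74. ]
red [379 269   6  13  54] [507.9 158.8  74. ]
```

View pics/s5.png

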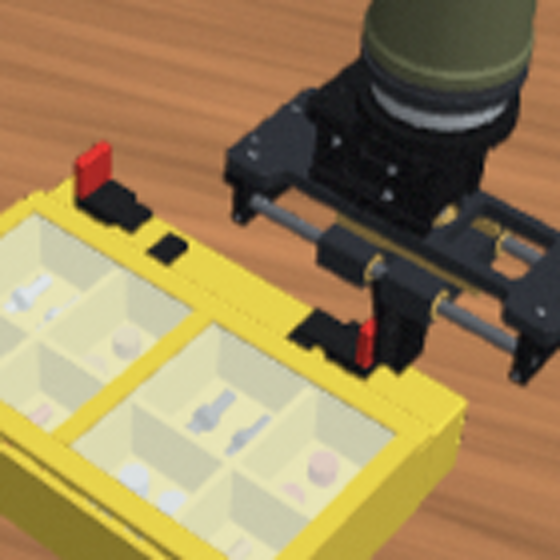

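Request:
move_arm --plan '[{"dx": 0, "dy": -0.1, "dz": 0, "ax": 0, "ay": 0, "az": 0, "hand": 0}, {"dx": 0, "dy": -0.1, "dz": 0, "ax": 0, "ay": 0, "az": 0, "hand": 0}]'

```text
clock: 9.7
ee_pos: [510.0, 174.4, 71.6]
orientation: [0.161, 0.987, 0.0, -0.0]
contact_force: [1.7, 1.2, 1.5]
grip_width: 0.4
gripper_force: 1.3
```

Request:
move_arm --plan '[{"dx": 0, "dy": -0.1, "dz": 0, "ax": 0, "ay": 0, "az": 0, "hand": 0}, {"dx": 0, "dy": -0.1, "dz": 0, "ax": 0, "ay": 0, "az": 0, "hand": 0}]'

```text
clock: 9.9
ee_pos: [509.7, 173.4, 71.6]
orientation: [0.161, 0.987, -0.0, -0.0]
contact_force: [1.4, 1.8, 2.3]
grip_width: 0.4
gripper_force: 1.3
```

Request:
move_arm --plan '[{"dx": 0, "dy": -0.1, "dz": 0, "ax": 0, "ay": 0, "az": 0, "hand": 0}, {"dx": 0, "dy": -0.1, "dz": 0, "ax": 0, "ay": 0, "az": 0, "hand": 0}]'

```text
clock: 10.1
ee_pos: [509.5, 172.9, 71.6]
orientation: [0.161, 0.987, 0.0, 0.0]
contact_force: [1.7, 3.2, 1.7]
grip_width: 0.3
gripper_force: 1.8
```

Request:
move_arm --plan '[{"dx": 0, "dy": -0.1, "dz": 0, "ax": 0, "ay": 0, "az": 0, "hand": 0}, {"dx": 0, "dy": -0.1, "dz": 0, "ax": 0, "ay": 0, "az": 0, "hand": 0}]'

```text
clock: 10.3
ee_pos: [509.4, 172.8, 71.7]
orientation: [0.16, 0.987, 0.001, 0.001]
contact_force: [2.4, 3.9, 0.4]
grip_width: 0.3
gripper_force: 2.7
```

Request:
move_arm --plan '[{"dx": 0, "dy": -0.05, "dz": 0, "ax": 0, "ay": 0, "az": 0, "hand": 0}, {"dx": 0, "dy": -0.05, "dz": 0, "ax": 0, "ay": 0, "az": 0, "hand": 0}]'

```text
clock: 10.5
ee_pos: [509.4, 172.7, 71.7]
orientation: [0.16, 0.987, 0.001, 0.001]
contact_force: [3.5, 6.6, -0.0]
grip_width: 0.4
gripper_force: 3.1
```

```bash
python3 to.py
```

```text
t 10.5 case pos [-79.4  98.   71.7] rot err [0.003 0.001 0.004] F [ 3.5  6.6 -0. ] grip 0.40385795613014014
```

Request:
move_arm --plan '[{"dx": 0, "dy": 2, "dz": 0, "ax": 0, "ay": 0, "az": 0, "hand": 0}, {"dx": 0, "dy": 2, "dz": -3, "ax": 0, "ay": 0, "az": 0, "hand": 0}, {"dx": 0, "dy": 2, "dz": -6, "ax": 0, "ay": 0, "az": 0, "hand": 0}, {"dx": -0.2, "dy": -3, "dz": -6, "ax": 0, "ay": 0, "az": 0, "hand": 0}, {"dx": -0.2, "dy": -8, "dz": -6, "ax": 0, "ay": 0, "az": 0, "hand": 0}, {"dx": -0.2, "dy": -13, "dz": -6, "ax": 0, "ay": 0, "az": 0, "hand": 0}, {"dx": -0.2, "dy": -18, "dz": -6, "ax": 0, "ay": 0, "az": 0, "hand": 0}, {"dx": -0.2, "dy": -23, "dz": -6, "ax": 0, "ay": 0, "az": 0, "hand": 0}]'

```text
clock: 11.3
ee_pos: [436.3, -49.3, 131.0]
orientation: [0.161, 0.987, -0.001, -0.001]
contact_force: [1.3, -0.5, 0.5]
grip_width: 0.4
gripper_force: 0.0
```

Request:
move_arm --plan '[{"dx": 0, "dy": -1, "dz": 0, "ax": 0, "ay": 0, "az": 0, "hand": 0}, {"dx": 0, "dy": -1, "dz": 0, "ax": 0, "ay": 0, "az": 0, "hand": 0}, {"dx": 0, "dy": -1, "dz": 0, "ax": 0, "ay": 0, "az": 0, "hand": 0}, {"dx": 0, "dy": -1, "dz": 0, "ax": 0, "ay": 0, "az": 0, "hand": 0}]'

```text
clock: 11.7
ee_pos: [435.1, -55.3, 131.4]
orientation: [0.159, 0.987, -0.0, -0.0]
contact_force: [0.3, 0.6, 0.1]
grip_width: 0.4
gripper_force: 0.0
```

```bash
python3 to.py -78,-136,125 -78,-136,72
```

```text
t 11.7 case pos [ -76.8 -141.9  131.4] rot err [-0.001 -0.001  0.006] F [0.3 0.6 0.1] grip 0.35620023720431987
-78,-136,125 -> d cm [0.12 0.59 0.64]
-78,-136,72 -> d cm [0.12 0.59 5.94]
```

Request:
move_arm --plan '[{"dx": 0.1, "dy": 0, "dz": 3, "ax": 0, "ay": 0, "az": 0, "hand": 0}, {"dx": 0.1, "dy": 0, "dz": 6, "ax": 0, "ay": 0, "az": 0, "hand": 0}, {"dx": 0.1, "dy": 0, "dz": 6, "ax": 0, "ay": 0, "az": 0, "hand": 0}, {"dx": 0.1, "dy": 0.6, "dz": 6, "ax": 0, "ay": 0, "az": 0, "hand": 0}, {"dx": 0.1, "dy": 1.1, "dz": 6, "ax": 0, "ay": 0, "az": 0, "hand": 0}, {"dx": 0.1, "dy": 1.4, "dz": 6, "ax": 0, "ay": 0, "az": 0, "hand": 0}, {"dx": 0.1, "dy": 1.7, "dz": 6, "ax": 0, "ay": 0, "az": 0, "hand": 0}, {"dx": 0.1, "dy": 1.7, "dz": 6, "ax": 0, "ay": 0, "az": 0, "hand": 0}]'

```text
clock: 12.5
ee_pos: [439.9, -40.3, 72.3]
orientation: [0.16, 0.987, 0.0, 0.001]
contact_force: [-0.2, 0.1, 0.4]
grip_width: 0.6
gripper_force: 0.0
```

```bash
python3 to.py
```

```text
t 12.5 case pos [ -77.  -126.1   72.3] rot err [0.001 0.001 0.004] F [-0.2  0.1  0.4] grip 0.5618381617357058
```

Push to about y = -103 with slow steps.

Request:
move_arm --plan '[{"dx": 0, "dy": 0.3, "dz": 0, "ax": 0, "ay": 0, "az": 0, "hand": 0}, {"dx": 0, "dy": 0.6, "dz": 0, "ax": 0, "ay": 0, "az": 0, "hand": 0}, {"dx": 0, "dy": 0.9, "dz": 0, "ax": 0, "ay": 0, "az": 0, "hand": 0}, {"dx": 0, "dy": 1.2, "dz": 0, "ax": 0, "ay": 0, "az": 0, "hand": 0}, {"dx": 0, "dy": 1.5, "dz": 0, "ax": 0, "ay": 0, "az": 0, "hand": 0}, {"dx": 0, "dy": 1.8, "dz": 0, "ax": 0, "ay": 0, "az": 0, "hand": 0}, {"dx": 0, "dy": 2.1, "dz": 0, "ax": 0, "ay": 0, "az": 0, "hand": 0}, {"dx": 0, "dy": 2.3, "dz": 0, "ax": 0, "ay": 0, "az": 0, "hand": 0}]'

```text
clock: 13.3
ee_pos: [446.7, -18.6, 71.6]
orientation: [0.161, 0.987, -0.0, 0.0]
contact_force: [1.1, -1.7, 2.4]
grip_width: 0.4
gripper_force: 1.4
```

Request:
move_arm --plan '[{"dx": 0, "dy": 0.1, "dz": 0, "ax": 0, "ay": 0, "az": 0, "hand": 0}, {"dx": 0, "dy": 0.1, "dz": 0, "ax": 0, "ay": 0, "az": 0, "hand": 0}]'

```text
clock: 13.5
ee_pos: [446.7, -17.6, 71.5]
orientation: [0.161, 0.987, 0.0, -0.0]
contact_force: [0.7, -0.7, 1.0]
grip_width: 0.4
gripper_force: 0.8
```

```bash
python3 to.py
```

```text
t 13.5 case pos [ -77.8 -102.4   71.5] rot err [ 0.    -0.     0.003] F [ 0.7 -0.7  1. ] grip 0.3819992920053611
```

Request:
move_arm --plan '[{"dx": 0, "dy": 0.1, "dz": 0, "ax": 0, "ay": 0, "az": 0, "hand": 0}, {"dx": 0, "dy": 0.2, "dz": 0, "ax": 0, "ay": 0, "az": 0, "hand": 0}, {"dx": 0, "dy": 0.3, "dz": 0, "ax": 0, "ay": 0, "az": 0, "hand": 0}, {"dx": 0, "dy": 0.3, "dz": 0, "ax": 0, "ay": 0, "az": 0, "hand": 0}]'

```text
clock: 13.9
ee_pos: [447.5, -14.9, 71.4]
orientation: [0.161, 0.987, 0.0, -0.0]
contact_force: [1.0, -2.5, 1.0]
grip_width: 0.4
gripper_force: 1.1
```

Request:
move_arm --plan '[{"dx": 0, "dy": 0.1, "dz": 0, "ax": 0, "ay": 0, "az": 0, "hand": 0}, {"dx": 0, "dy": 0.1, "dz": 0, "ax": 0, "ay": 0, "az": 0, "hand": 0}]'

```text
clock: 14.1
ee_pos: [447.8, -13.9, 71.4]
orientation: [0.161, 0.987, 0.0, -0.0]
contact_force: [-0.6, -1.4, 0.9]
grip_width: 0.7
gripper_force: 1.1
```

Request:
move_arm --plan '[{"dx": 0, "dy": 0.1, "dz": 0, "ax": 0, "ay": 0, "az": 0, "hand": 0}, {"dx": 0, "dy": 0.1, "dz": 0, "ax": 0, "ay": 0, "az": 0, "hand": 0}]'

```text
clock: 14.3
ee_pos: [447.9, -13.8, 71.4]
orientation: [0.161, 0.987, -0.001, -0.0]
contact_force: [-0.6, -5.3, 2.0]
grip_width: 0.2
gripper_force: 2.6
```

```bash
python3 to.py
```

```text
t 14.3 case pos [-77.9 -98.4  71.4] rot err [-0.001 -0.001  0.003] F [-0.6 -5.3  2. ] grip 0.15108681662560777
```

Request:
move_arm --plan '[{"dx": 0, "dy": 0.1, "dz": 0, "ax": 0, "ay": 0, "az": 0, "hand": 0}, {"dx": 0, "dy": 0.1, "dz": 0, "ax": 0, "ay": 0, "az": 0, "hand": 0}]'

```text
clock: 14.5
ee_pos: [447.9, -13.7, 71.4]
orientation: [0.161, 0.987, -0.001, -0.001]
contact_force: [-2.1, -6.6, 2.6]
grip_width: 0.4
gripper_force: 3.9
```

Request:
move_arm --plan '[{"dx": 0, "dy": -1.8, "dz": 0, "ax": 0, "ay": 0, "az": 0, "hand": 0}, {"dx": 0, "dy": -1.8, "dz": 0, "ax": 0, "ay": 0, "az": 0, "hand": 0}, {"dx": 0, "dy": -1.8, "dz": -4, "ax": 0, "ay": 0, "az": 0, "hand": 0}, {"dx": 0, "dy": -1.8, "dz": -9, "ax": 0, "ay": 0, "az": 0, "hand": 0}, {"dx": 0, "dy": -1.8, "dz": -14, "ax": 0, "ay": 0, "az": 0, "hand": 0}, {"dx": 0, "dy": -6, "dz": -16, "ax": 0, "ay": 0, "az": 0, "hand": 0}, {"dx": 0, "dy": -11, "dz": -16, "ax": 0, "ay": 0, "az": 0, "hand": 0}, {"dx": 0, "dy": -16, "dz": -16, "ax": 0, "ay": 0, "az": 0, "hand": 0}]'

```text
clock: 15.3
ee_pos: [398.5, -163.7, 232.7]
orientation: [0.159, 0.987, 0.001, 0.001]
contact_force: [0.4, 0.1, -1.0]
grip_width: 0.3
gripper_force: 0.0
```

```bash
python3 - <<'E'
from est import *
P=(553.2,54.5,-0.326);c,s=np.cos(P[2]),np.sin(P[2])
for n,(a,b,c0,e) in (("top",(130,270,190,420)),("scene",(190,370,230,430))):
    p,d=eyes.grab_frame(n); cv2.imwrite(f"pics/{n}6c.png",cv2.resize(p[a:b,c0:e],None,fx=3.2,fy=3.2,interpolation=2))
    hsv=cv2.cvtColor(p,cv2.COLOR_BGR2HSV); m=np.zeros(d.shape,bool)
    if n=="top": m[150:255,235:365]=1
    else: m[200:330,245:410]=1
    X=pts(n,d,m&(hsv[...,0]>20)&(hsv[...,0]<35)&(hsv[...,1]>140)); T=X[(X[:,2]>45)&(X[:,2]<75)]
    print(n,cv2.minAreaRect(T[:,:2].astype(np.float32)))
    red=m&((hsv[...,0]<8)|(hsv[...,0]>172))&(hsv[...,1]>150)
    k,lab,st,cen=cv2.connectedComponentsWithStats(red.astype(np.uint8))
    for i in range(1,k):
        if st[i,4]>10:
            v=rayz(n,cen[i],90 if n=="top" else 74)-[P[0],P[1],0]; print("red case xy",(c*v[0]+s*v[1]).round(1),(-s*v[0]+c*v[1]).round(1))
E
python3 to.py
```

```text
top ((553.5594482421875, 54.60334014892578), (280.62994384765625, 191.73480224609375), 71.09109497070312)
red case xy -78.4 83.0
red case xy -78.8 -85.1
scene ((536.8133544921875, 1.985870361328125), (392.63958740234375, 192.6999969482422), 71.51331329345703)
red case xy -85.3 -89.6
red case xy -84.1 82.1
t 15.4 case pos [ -77.2 -261.9  232.2] rot err [ 0.001  0.002 -0.006] F [ 0.3 -0.2  0. ] grip 0.94216670153883
```

View pics/top6c.png

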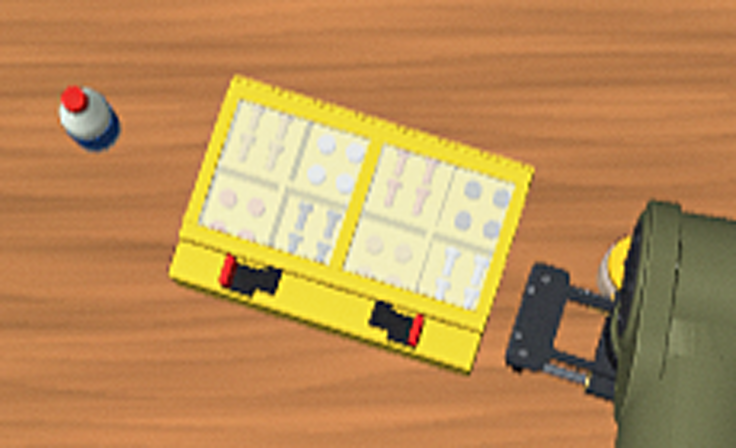

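View pics/scene6c.png

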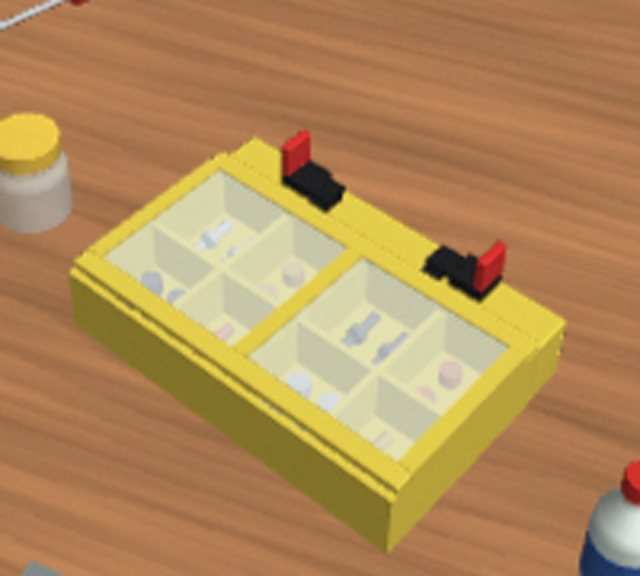

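Both tabs are at the locked position (top crop (227,272) and (416,330), i.e. case y about ±85). The lid is flat, the case is where it started, and the arm is clear.

```bash
python3 -c "
from station import env
print(env.finish_job())"
```

```text
the job is handed in; nothing more can be done
None
```

The case is closed: the lid was pushed shut first, then both catches to their stops over it. The final images show the case in its original place, and I handed the job in at about 15 s with the arm clear.

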